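# Reset the tripped bench power box and shut its dust cover

## Robot

A 7-joint arm with a two-finger parallel gripper is mounted at the origin on the work surface. World frame = base frame: x ahead of the robot, y to its left, z up, the work surface at z = 0. Lengths are in m, angles in rad, forces in N, time in s.
With the tool pointing down it reaches from about 0.4 to 0.85 m from the base axis. Payload 10.4 kg.
Tool frame: the origin (TCP) lies midway between the tips of the shut fingers; the grasp point (between the pads) lies 19 mm behind it; z points along the fingers, y is the line along which they close (so a half turn about z gives the same grasp; the last joint's range is limited). The gripper opens to 87 mm and grips with 3 to 60 N. Pads are 19 mm wide; open, the fingers measure 117 mm over their backs; the gripper's body (75 mm by 190 mm) begins 51 mm behind the grasp point.
Start: joints at [1.097, 0.332, -0.065, 1.46, 0.022, 1.35, -0.088], TCP at [0.272, -0.563, 0.223] pointing down, gripper open.
Joint ranges: [-2.6, 2.6], [-0.5, 2.12], [-1.47, 1.34], [0.16, 2.42], [-1.27, 4.41], [0.06, 2.06], [-2.6, 2.6]. Speed limits (rad/s): [2.22, 2.22, 2.79, 2.79, 3.14, 3.14, 3.14].

## Interface

Orientations are given as a unit quaternion [x, y, z, w].
In Python, from bench import r gives the robot as it stands.
- The arm moves only by the tool move_arm, never from a script. Its argument "targets" is a list of rows, each a list of 3 entries, a list of its own where there are three numbers: the shift along the tool's x, y, z in cm, then the turn, a rotation vector about the tool's x, y, z in rad, then the opening in per cent of the stroke, from 0 (shut) to 100 (fully open). In form: [[[x, y, z], [wx, wy, wz], gripper], ...]. A call has 1 to 20 rows; each row shifts and turns the commanded pose from where the row before left it, along the tool's axes as they then stand; what a row does not reach is not made up. A row lasts 1/8 s, in which the tool goes at most 62.5 mm and 10.7 degrees, less where a joint would pass 70% of its speed; a pose out of reach is approached as far as the arm can. A call with a gripper value outside its range is refused whole. The fingers move at their own pace and stop on an object; "grip_force" is the grip in N (left out, the last holds). Time passes only in rows, so rows that do not move let the fingers close. It gives the time, the measured TCP pose, the force, the opening and the grip force at its end, in the units of the state.
- r.read_state(): the state, without advancing time (a new reading comes with each control period).
- r.camera(name): name is "scene" or "top"; returns a dict with "image" (400x640x3 uint8, blue, green, red), "vertical_fov" (degrees; the focal length in pixels is half the picture's height over the tangent of half this angle, whatever the lens; pixels are square), "cx", "cy" (the principal point, pixels), "cam_to_world" (4x4, takes a point from camera to world coordinates). Camera axes: x right, y down, z forward; pixel columns grow to the right and rows downward; lengths in m; the calibration is good to about 2 mm. A picture is of the moment at which its call begins. There is no depth.
- r.close_job(): hands the job in; it is judged then, once.
The state is a dict: "time": time; "joint_positions": joint angles; "joint_vel": joint speeds; "joint_torque": joint torques, N m; "ee_pos": TCP position; "eef_rot": TCP orientation; "ft_force": force on the tool from outside, world axes, zero at the start; "torque": the same for the moment, N m; "width": finger opening in m; "grip_force": force on a finger pad.
Only numpy, scipy, OpenCV 4.12 (cv2) and the standard library are available. Lean on these libraries where they do the work, as an engineer would, in place of code of your own. Each camera call takes 0.05 s, during which the arm holds its last target. There are 200 camera calls.

## Task

The power box on the workbench has tripped. With a fingertip, press the grey push-latch dust cover to pop it open, press the popped-out green reset button fully home, then push the cover back down and press it until it latches shut by itself and take the hand away. Leave the blue test button and the red emergency stop unpressed, and leave the things lying beside the box where they are: nothing is to be picked up.

Things in the scene. Friction and masses are not known exactly. Their poses are not given: they have to be found in the camera images.
- power_box: Black power box screwed to the bench, 190 (its x) x 240 (its y) x 85 mm high; origin at the centre of its underside, z up, front towards its -x. On its top plate (z = 85 mm): three flat white sockets along the front half, the grey dust cover behind them on the left (+y), the red emergency stop on the right (-y). The top plate reaches 25 mm behind the cover's hinge axis.
- cover (a joint): Angle (rad) of the grey cover about its rear (+x) edge: 0 latched shut, -0.058 pressed to its hard stop, 1.70 fully open, outer face to the rear. Push-push latch: pressed to the stop and let go, it pops up by a damped spring (about 2.5 s), or, from open, stays latched at 0. It must go 0.04 below 0 (2.5 mm at the pad), or nothing changes. It pushes back 1 to 2 N at the pad before the stop.
- cover_pad (a point): Centre of the black ribbed thumb pad (24 x 50 mm) on the outer face of the cover, the place to press, 62 mm from the hinge axis and 23 mm from the front edge. It moves with the cover: its x axis runs from front edge to hinge, y along the hinge, z out of the outer face.
- cover_hinge (a point): Middle of the cover's hinge axis (along the box's y), fixed on the box 83 mm above the bench. The cover is flat, reaches 85 mm from the axis, is 130 mm wide and 6 mm thick; its outer face lies 5 mm off the axis, 3 mm above the top plate when shut. To shut it, push its outer face from behind, forward and down round this axis, then press it to its stop.
- well_floor (a point): Centre of the floor of the well under the cover, 51 mm above the bench; the well is 90 mm (box x) by 134 mm (box y), open at the top plate, 34 mm deep. In it the green reset and the blue test button stand side by side, about 72 mm apart along y; which is on the left varies. A white latch body, 18 x 36 x 26 mm, stands at the middle of its front wall; the cover's steel striker (26 mm) enters it.
- reset_button (a joint): Travel (m) of the green reset button, pressed straight down: 0 = popped out (tripped), 0.007 = fully home. It takes about 2 N and stays where it is left.
- reset_button_top (a point): Centre of the top of the green reset button, 16 mm across, with a white band at its foot while it stands out; 70 mm above the bench when popped out (15 mm below the top plate).
- test_button (a joint): Travel (m) of the blue sprung test button: 0 = free, 0.004 = fully in. Not to be pressed.
- test_button_top (a point): Centre of the top of the blue test button, 16 mm across, 62 mm above the bench.
- estop (a joint): Travel (m) of the red sprung emergency stop: 0 = free, 0.006 = fully in. Not to be pressed.
- estop_top (a point): Centre of the top of the red mushroom emergency stop, 40 mm across, on a yellow disc, 121 mm above the bench.
- glue_bottle: White glue bottle with a yellow label and orange cap, 56 mm across, 160 mm tall, standing loose left of the box; origin at the centre of its foot.
- screwdriver: Screwdriver with a red handle, about 200 mm long, lying loose left of the box; origin near the middle of its underside, x along it.
- sanding_block: Cork sanding block, 110 x 62 x 34 mm, lying loose right of the box; origin at the centre of its underside.
- tape_measure: Yellow tape measure, 72 x 36 x 72 mm, standing loose right of the box; origin at the centre of its underside.

How it is judged:
By the outcome, as a careful person would: the job done as asked, in the order asked, and still so for the second after the job is handed in, with the robot touching nothing.
It also fails if it takes over 64 s, if anything falls off the work surface, if the arm or the gripper's body presses on something with over 40 N, if the wrist force passes 120 N, or if a joint passes its speed limit or range.

## Working session

There is one attempt and no reset: what is moved stays moved. The work goes in short steps, Python scripts to look and compute and a tool call to move; the robot and the scene stay as the last step left them, time stands still between calls to the robot, and variables do not carry over. Pictures are saved under pics/ and viewed, at most 10 in all, crops included, and the job is handed in when it is done.

Besides the shell and the picture viewer there is one more tool, called after ">>>" by a JSON object that holds its "op" and its "data". move_arm: Moves the arm, as the interface text tells. Its arguments: {"type":"object","properties":{"targets":{"type":"array"},"grip_force":{"type":"number"}},"required":["targets"]}

```bash
mkdir -p pics; cat > h.py <<'E'
import numpy as np, cv2
from bench import r
from scipy.spatial.transform import Rotation as R
def cam(n):
    c=r.camera(n); c['f']=200/np.tan(np.radians(c['vertical_fov'])/2); c['T']=np.array(c['cam_to_world']); return c
def ray(c,u,v,z):
    d=c['T'][:3,:3]@np.array([(u-c['cx'])/c['f'],(v-c['cy'])/c['f'],1]); o=c['T'][:3,3]
    return o+d*(z-o[2])/d[2]
def proj(c,p):
    q=c['T'][:3,:3].T@(np.array(p)-c['T'][:3,3]); return c['f']*q[0]/q[2]+c['cx'],c['f']*q[1]/q[2]+c['cy']
E
python3 - <<'E'
from h import *
for n in('top','scene'):
    c=cam(n); cv2.imwrite(f'pics/{n}0.png',c['image']); print(n,c['f'],c['cx'],c['cy'],c['T'].round(3).tolist())
s=r.read_state();print({k:np.round(v,3).tolist() for k,v in s.items()})
E
```

```text
top 404.41789911442714 324.6665099744427 200.65859678745056 [[-0.019, -0.993, 0.116, 0.441], [-1.0, 0.022, 0.019, 0.041], [-0.022, -0.116, -0.993, 1.006], [0.0, 0.0, 0.0, 1.0]]
scene 370.2558092222956 325.4137834597418 198.67327929179962 [[-0.539, 0.531, -0.654, 1.109], [0.842, 0.359, -0.403, 0.398], [0.021, -0.767, -0.641, 0.65], [0.0, 0.0, 0.0, 1.0]]
{'time': 0.1, 'joint_positions': [1.097, 0.333, -0.065, 1.461, 0.022, 1.35, -0.088], 'joint_vel': [0.002, -0.0, -0.002, -0.002, -0.001, -0.0, 0.0], 'joint_torque': [0.001, -62.454, 0.024, -39.072, -0.061, 0.037, -0.0], 'ee_pos': [0.272, -0.562, 0.222], 'eef_rot': [0.975, 0.224, -0.0, -0.001], 'ft_force': [0.383, -0.176, 0.504], 'torque': [0.045, 0.035, 0.036], 'grip_force': 0.0, 'width': 0.087}
```

View pics/top0.png

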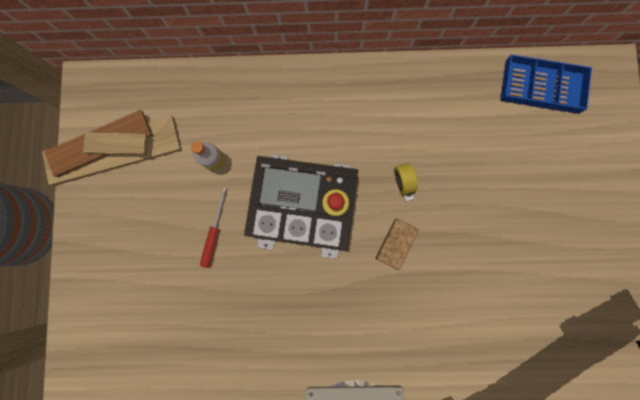

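View pics/scene0.png

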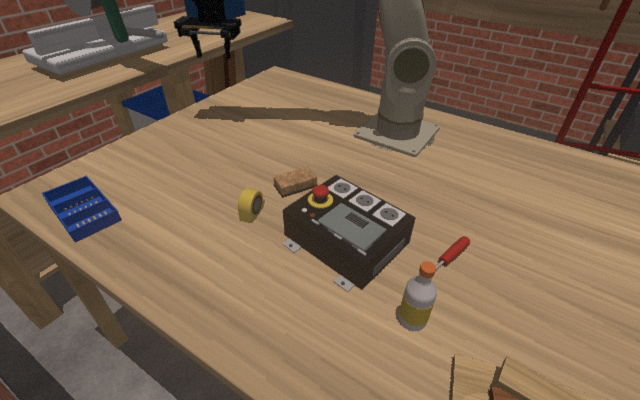

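The top view shows the box at px (246–357, 157–250), with the pad near (289,197) and the e-stop near (336,202). The hinge is on the far side (+x). In the scene view the box is at (285–413, 180–280).

```bash
python3 - <<'E'
from h import *
c=cam('top'); im=c['image']
hsv=cv2.cvtColor(im,cv2.COLOR_BGR2HSV); print('cover px',hsv[180,300],hsv[197,289],'plate',hsv[163,290])
reg=np.zeros(im.shape[:2],np.uint8); reg[162:212,255:325]=1
m=((hsv[...,2]>75)&(hsv[...,2]<160)&(hsv[...,1]<80)&(reg>0)).astype(np.uint8)
m=cv2.morphologyEx(m,cv2.MORPH_OPEN,np.ones((5,5)))
cs,_=cv2.findContours(m,0,2); k=max(cs,key=cv2.contourArea)
P=np.array([ray(c,u,v,.088)[:2] for u,v in k[:,0]],np.float32)
print('cover',cv2.minAreaRect(P*1000), cv2.boundingRect(k))
w=((hsv[...,2]>165)&(hsv[...,1]<60)).astype(np.uint8); w[:205]=0;w[248:]=0
for q in cv2.findContours(w,0,2)[0]:
    if cv2.contourArea(q)>250: (u,v),_,_=cv2.minAreaRect(q); print('socket',u,v,ray(c,u,v,.086))
d=((hsv[...,2]<60)).astype(np.uint8); d[:206]=0
red=((hsv[...,1]>150)&((hsv[...,0]<8)|(hsv[...,0]>172))).astype(np.uint8);red[:,:315]=0;red[:185]=0;red[220:]=0;red[:,360:]=0
v,u=np.nonzero(red); print('estop',u.mean(),v.mean(),ray(c,u.mean(),v.mean(),.115))
big=cv2.resize(im[150:260,235:370],None,fx=5,fy=5,interpolation=2)
cv2.imwrite('pics/top1.png',big)
for p in [(258,157),(357,166),(351,250),(246,238)]: print(p,ray(c,*p,.085))
for p in [(289,197)]: print('pad',ray(c,*p,.089))
E
```

```text
cover px [ 38   8 126] [11 24 86] plate [17 43 53]
cover ((579.880126953125, 137.827880859375), (131.18881225585938, 98.61133575439453), 81.08948516845703) (260, 164, 61, 47)
socket 327.550048828125 232.1499786376953 [0.47657927 0.05360043 0.086     ]
socket 296.97003173828125 227.70997619628906 [0.48806299 0.12296655 0.086     ]
socket 266.8323669433594 223.58958435058594 [0.49886321 0.19172675 0.086     ]
estop 335.44897959183675 201.1887755102041 [0.5435323  0.03431869 0.115     ]
(258, 157) [0.65455358 0.21211033 0.085     ]
(357, 166) [ 0.62775659 -0.01752772  0.085     ]
(351, 250) [0.43536416 0.00151082 0.085     ]
(246, 238) [0.46708324 0.23956836 0.085     ]
pad [0.55850615 0.14016835 0.089     ]
```

View pics/top1.png

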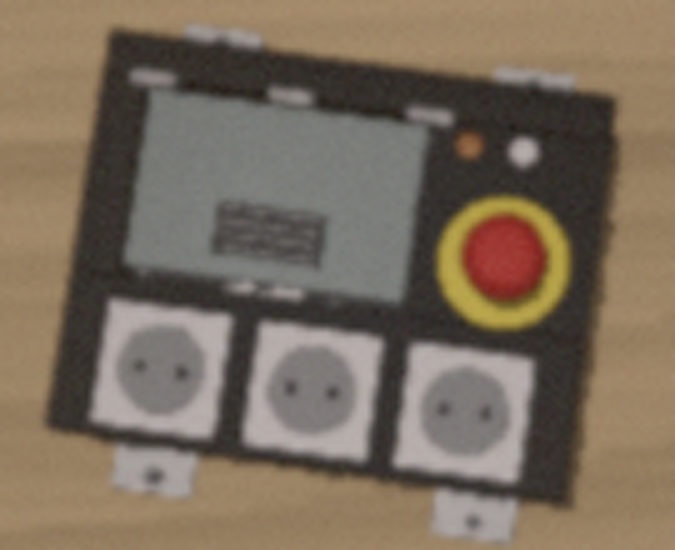

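The pad is at about (0.5585, 0.140) and the box yaw is about -0.160 rad. Hinge and corner positions agree with the given sizes. I'll go above the pad with the gripper shut, then turn.

>>> {"op": "move_arm", "data": {"targets": [[[3.77,-3.38,0],[0,0,0],0],[[3.77,-3.38,0],[0,0,0],0],[[3.77,-3.38,0],[0,0,0],0],[[3.77,-3.38,0],[0,0,0],0],[[3.77,-3.38,0],[0,0,0],0],[[3.77,-3.38,0],[0,0,0],0],[[3.77,-3.38,0],[0,0,0],0],[[3.77,-3.38,0],[0,0,0],0],[[3.77,-3.38,0],[0,0,0],0],[[3.77,-3.38,0],[0,0,0],0],[[3.77,-3.38,0],[0,0,0],0],[[3.77,-3.38,0],[0,0,0],0],[[3.77,-3.38,0],[0,0,0],0],[[3.77,-3.38,0],[0,0,0],0],[[3.77,-3.38,0],[0,0,0],0]]}}

```text
time: 2.02
ee_pos: [0.5609, 0.1414, 0.2224]
eef_rot: [0.975, 0.223, -0.0, 0.0]
ft_force: [0.1, -0.1, -0.1]
width: 0.0002
grip_force: 0.0
```

>>> {"op": "move_arm", "data": {"targets": [[[0,0,0],[0,0,-0.181],0],[[0,0,0],[0,0,-0.181],0],[[0,0,0],[0,0,-0.181],0],[[0,0,0],[0,0,-0.181],0],[[0,0,0],[0,0,-0.181],0],[[0,0,0],[0,0,-0.181],0],[[0,0,0],[0,0,-0.181],0],[[0,0,0],[0,0,-0.181],0],[[0,0,0],[0,0,-0.181],0],[[0,0,0],[0,0,-0.181],0],[[0,0,0],[0,0,-0.181],0],[[0,0,0],[0,0,-0.181],0],[[0,0,0],[0,0,-0.181],0],[[0,0,0],[0,0,-0.181],0]]}}

```text
time: 3.78
ee_pos: [0.5603, 0.14, 0.2223]
eef_rot: [0.075, 0.997, -0.0, -0.0]
ft_force: [-0.2, 0.5, 0.4]
width: 0.0004
grip_force: 0.0
```

```bash
cat >> h.py <<'E'
def st():
    s=r.read_state(); Q=R.from_quat(s['eef_rot']); X=Q.as_matrix()
    print('t',round(s['time'],2),'p',np.round(s['ee_pos'],4),'F',np.round(s['ft_force'],1),'w',round(s['width'],4),'x',X[:,0].round(3),'z',X[:,2].round(3),'j',np.round(s['joint_positions'],2)); return np.array(s['ee_pos']),X
def to(p):
    e,X=st(); print('shift cm',((np.array(p)-e)@X*100).round(2))
E
python3 -c "
from h import *
to([.5585,.1402,.11])"
```

```text
t 3.77 p [0.5603 0.14   0.2223] F [-0.2  0.5  0.4] w 0.0004 x [-0.989  0.15   0.   ] z [-0. -0. -1.] j [ 0.53  0.43 -1.09  1.55  0.38  1.4   0.82]
shift cm [ 0.18 -0.   11.23]
```

>>> {"op": "move_arm", "data": {"targets": [[[0.2,0,4],[0,0,0],0],[[0,0,4],[0,0,0],0],[[0,0,3],[0,0,0],0],[[0,0,1.7],[0,0,0],0],[[0,0,0.2],[0,0,0],0],[[0,0,0.2],[0,0,0],0],[[0,0,0.2],[0,0,0],0],[[0,0,0.2],[0,0,0],0],[[0,0,0.2],[0,0,0],0],[[0,0,0],[0,0,0],0]]}}

```text
time: 5.03
ee_pos: [0.5586, 0.1406, 0.0856]
eef_rot: [0.078, 0.997, 0.0, 0.0]
ft_force: [0.8, -0.1, 1.6]
width: 0.0005
grip_force: 0.6
```

>>> {"op": "move_arm", "data": {"targets": [[[0,0,0.1],[0,0,0],0],[[0,0,0.1],[0,0,0],0],[[0,0,0.1],[0,0,0],0],[[0,0,0],[0,0,0],0]]}}

```text
time: 5.52
ee_pos: [0.5588, 0.1407, 0.0847]
eef_rot: [0.078, 0.997, -0.0, 0.001]
ft_force: [-9.4, -3.2, 24.8]
width: 0.0005
grip_force: 12.0
```

At the stop (24.8 N). Now I'll release, retreating up and toward the robot, and let it pop.

>>> {"op": "move_arm", "data": {"targets": [[[0,0,-1.5],[0,0,0],0],[[2,0,-5],[0,0,0],0],[[4,0,-4.5],[0,0,0],0],[[6,0,0],[0,0,0],0],[[6,0,0],[0,0,0],0],[[3,0,0],[0,0,0],0],[[0,0,0],[0,0,0],0],[[0,0,0],[0,0,0],0],[[0,0,0],[0,0,0],0],[[0,0,0],[0,0,0],0],[[0,0,0],[0,0,0],0],[[0,0,0],[0,0,0],0],[[0,0,0],[0,0,0],0],[[0,0,0],[0,0,0],0],[[0,0,0],[0,0,0],0],[[0,0,0],[0,0,0],0],[[0,0,0],[0,0,0],0],[[0,0,0],[0,0,0],0],[[0,0,0],[0,0,0],0],[[0,0,0],[0,0,0],0]]}}

```text
time: 8.02
ee_pos: [0.3722, 0.1684, 0.1967]
eef_rot: [0.076, 0.997, -0.001, -0.002]
ft_force: [0.6, -0.0, -0.1]
width: 0.0009
grip_force: 0.0
```

```bash
python3 - <<'E'
from h import *
a=cam('top');b=cam('scene')
p=cv2.resize(a['image'][140:270,220:380],None,fx=3.5,fy=3.5,interpolation=2)
q=cv2.resize(b['image'][130:300,250:460],None,fx=2.67,fy=2.67,interpolation=2)
h=max(p.shape[0],q.shape[0]); o=np.zeros((h,800,3),np.uint8)
cv2.imwrite('pics/a1.png',p); cv2.imwrite('pics/b1.png',q)
for n,c,z in(('top',a,.070),):
  hsv=cv2.cvtColor(c['image'],cv2.COLOR_BGR2HSV)
  for nm,lo,hi in(('green',40,85),('blue',95,130)):
    m=((hsv[...,0]>lo)&(hsv[...,0]<hi)&(hsv[...,1]>90)&(hsv[...,2]>40)).astype(np.uint8)
    m[:150]=0;m[260:]=0;m[:,:235]=0;m[:,370:]=0
    n_,_,s_,ce=cv2.connectedComponentsWithStats(m)
    for i in range(1,n_):
      if s_[i,4]>8: print(nm,ce[i],s_[i],ray(c,*ce[i],.070 if nm=='green' else .062))
st()
E
```

```text
green [305.53333333 189.86666667] [304 188   4   5  15] [0.57690843 0.10332174 0.07      ]
blue [276. 186.] [274 184   5   5  21] [0.5888831  0.17366355 0.062     ]
t 8.12 p [0.3723 0.1684 0.1967] F [0.8 1.3 0.1] w 0.0003 x [-0.988  0.152  0.004] z [-0.004 -0.001 -1.   ] j [ 0.84 -0.22 -1.21  1.97 -0.22  1.26  1.13]
```

View pics/a1.png

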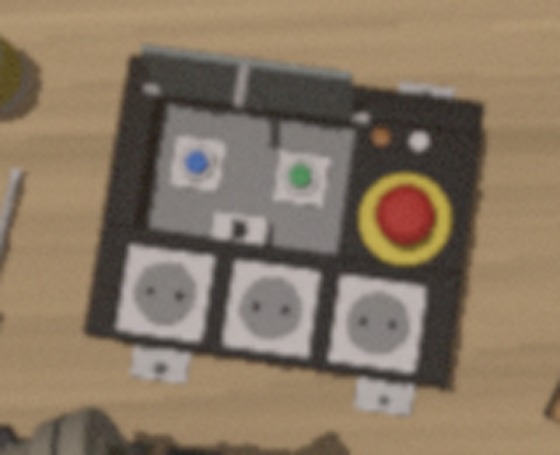

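View pics/b1.png

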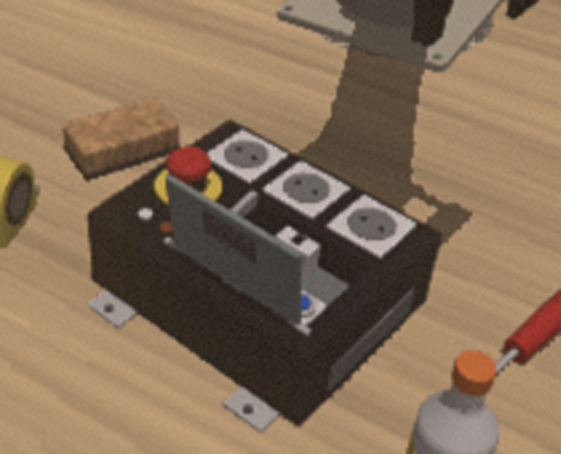

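The cover is open. In the top view green is on the right at px (306,190), giving (0.576, 0.103), and blue is on the left. They are 71 mm apart, as they should be. I'll tilt the hand so its body clears both the e-stop and the open cover's striker.

>>> {"op": "move_arm", "data": {"targets": [[[0,0,0],[0.07,-0.15,0],0],[[0,0,0],[0.07,-0.15,0],0],[[0,0,0],[0,0,0],0]]}}

```text
time: 8.5
ee_pos: [0.3709, 0.1698, 0.1957]
eef_rot: [0.072, 0.984, -0.082, 0.142]
ft_force: [-1.2, -0.0, 1.1]
width: 0.0006
grip_force: 0.0
```

```bash
python3 - <<'E'
from h import *
e,X=st()
cs=np.array([[sx*.0095,sy*.015,0] for sx in(1,-1) for sy in(1,-1)])@X.T
print('corners rel',cs.round(4).tolist())
k=cs[cs[:,2].argmin()]
bx=np.array([.9875,-.158,0]);by=np.array([.158,.9875,0])
B=np.array([.5763,.1027,.070])+(-.003*bx+.003*by)
for h in(.06,.008,0,-.007):
    p=B+[0,0,h]-k; print(h,p.round(4),((p-e)@X*100).round(2))
print('down 1cm in tool',(np.array([0,0,-.01])@X*100).round(3))
E
```

```text
t 8.5 p [0.3709 0.1698 0.1957] F [-1.2 -0.   1.1] w 0.0006 x [-0.949  0.119 -0.29 ] z [ 0.267 -0.182 -0.947] j [ 0.66 -0.5  -1.15  2.1  -0.18  1.1   1.02]
corners rel [[-0.0065, 0.0158, -0.0049], [-0.0115, -0.0135, -0.0006], [0.0115, 0.0135, 0.0006], [0.0065, -0.0158, 0.0049]]
0.06 [0.5803 0.0904 0.1349] [-19.07  -3.43  12.79]
0.008 [0.5803 0.0904 0.0829] [-17.56  -2.7   17.71]
0 [0.5803 0.0904 0.0749] [-17.33  -2.58  18.47]
-0.007 [0.5803 0.0904 0.0679] [-17.13  -2.49  19.13]
down 1cm in tool [0.29  0.141 0.947]
```

>>> {"op": "move_arm", "data": {"targets": [[[-3.81,-0.69,2.56],[0,0,0],0],[[-3.81,-0.69,2.56],[0,0,0],0],[[-3.81,-0.69,2.56],[0,0,0],0],[[-3.81,-0.69,2.56],[0,0,0],0],[[-3.83,-0.67,2.55],[0,0,0],0],[[0,0,0],[0,0,0],0],[[0,0,0],[0,0,0],0]]}}

```text
time: 9.38
ee_pos: [0.5255, 0.101, 0.1547]
eef_rot: [0.072, 0.985, -0.085, 0.13]
ft_force: [-1.0, 0.8, 0.2]
width: 0.0001
grip_force: 0.0
```

```bash
python3 - <<'E'
from h import *
to([.5803,.0904,.0829])
a=cam('top');b=cam('scene')
p=cv2.resize(a['image'][140:270,220:380],None,fx=3,fy=3,interpolation=2)[:390]
q=cv2.resize(b['image'][130:300,280:420],None,fx=2.29,fy=2.29,interpolation=2)[:389]
o=np.zeros((390,800,3),np.uint8); o[:390,:480]=p; o[:q.shape[0],480:480+q.shape[1]]=q[:,:320]
cv2.imwrite('pics/c1.png',o)
E
```

```text
t 9.38 p [0.5255 0.101  0.1547] F [-1.   0.8  0.2] w 0.0001 x [-0.956  0.119 -0.268] z [ 0.243 -0.185 -0.952] j [ 0.74  0.3  -1.32  1.92  0.65  1.12  0.59]
shift cm [-3.44  0.92  8.36]
```

View pics/c1.png

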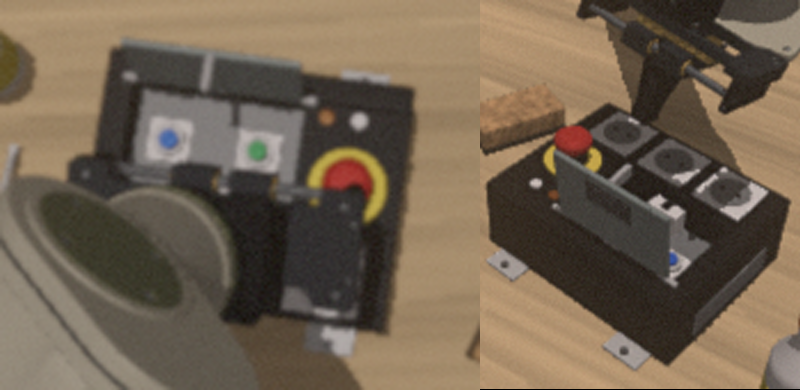

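>>> {"op": "move_arm", "data": {"targets": [[[-1.4,0.17,1.93],[0,0,0],0],[[-1.4,0.17,1.93],[0,0,0],0],[[-1.37,0.18,1.92],[0,0,0],0],[[0,0,0],[0,0,0],0]]}}

```text
time: 9.98
ee_pos: [0.5808, 0.0896, 0.111]
eef_rot: [0.072, 0.985, -0.086, 0.131]
ft_force: [0.1, 0.3, 0.5]
width: 0.0006
grip_force: 0.0
```

```bash
cat > d.py <<'E'
from h import *
e,X=st()
cs=np.array([[sx*.0095,sy*.015,0] for sx in(1,-1) for sy in(1,-1)])@X.T
k=cs[cs[:,2].argmin()]; print(k.round(4),'corner z',(e+k)[2].round(4))
bx=np.array([.9875,-.158,0]);by=np.array([.158,.9875,0])
B=np.array([.5763,.1027,.070])+(-.003*bx+.003*by)
for h in(.01,0,-.007):
    p=B+[0,0,h]-k; print(h,p.round(4),((p-e)@X*100).round(2))
E
python3 d.py
```

```text
t 9.97 p [0.5808 0.0896 0.111 ] F [0.1 0.3 0.5] w 0.0006 x [-0.955  0.119 -0.27 ] z [ 0.246 -0.188 -0.951] j [ 0.58  0.47 -1.17  1.85  0.82  1.11  0.53]
[-0.0066  0.0158 -0.0048] corner z 0.1061
0.01 [0.5804 0.0904 0.0848] [0.75 0.47 2.46]
0 [0.5804 0.0904 0.0748] [1.02 0.62 3.41]
-0.007 [0.5804 0.0904 0.0678] [1.21 0.72 4.08]
```

>>> {"op": "move_arm", "data": {"targets": [[[0.38,0.24,1.23],[0,0,0],0],[[0.37,0.23,1.23],[0,0,0],0],[[0.16,0.09,0.57],[0,0,0],0],[[0.05,0.03,0.19],[0,0,0],0],[[0.05,0.03,0.19],[0,0,0],0],[[0,0,0],[0,0,0],0]]}}

```text
time: 10.72
ee_pos: [0.5805, 0.0914, 0.0743]
eef_rot: [0.071, 0.985, -0.085, 0.131]
ft_force: [-0.5, -0.3, 0.4]
width: 0.0004
grip_force: 0.0
```

```bash
python3 d.py
```

```text
t 10.72 p [0.5805 0.0914 0.0743] F [-0.5 -0.3  0.4] w 0.0004 x [-0.956  0.118 -0.269] z [ 0.245 -0.186 -0.951] j [ 0.54  0.52 -1.12  1.88  0.88  1.07  0.47]
[-0.0066  0.0158 -0.0048] corner z 0.0695
0.01 [0.5804 0.0904 0.0848] [-0.29 -0.25 -0.98]
0 [0.5804 0.0904 0.0748] [-0.02 -0.1  -0.03]
-0.007 [0.5804 0.0904 0.0678] [0.16 0.   0.64]
```

>>> {"op": "move_arm", "data": {"targets": [[[0.05,0,0.19],[0,0,0],0],[[0.05,0.0,0.19],[0,0,0],0],[[0,0,0],[0,0,0],0]]}}

```text
time: 11.1
ee_pos: [0.5804, 0.0907, 0.0702]
eef_rot: [0.071, 0.985, -0.085, 0.13]
ft_force: [-0.1, 0.5, 1.3]
width: -0.0
grip_force: 0.6
```

>>> {"op": "move_arm", "data": {"targets": [[[0.05,0.03,0.19],[0,0,0],0],[[0.03,0.02,0.1],[0,0,0],0],[[0,0,0],[0,0,0],0]]}}

```text
time: 11.48
ee_pos: [0.5803, 0.0907, 0.0671]
eef_rot: [0.071, 0.985, -0.085, 0.13]
ft_force: [0.9, 1.3, 0.6]
width: 0.0001
grip_force: 0.5
```

>>> {"op": "move_arm", "data": {"targets": [[[0.03,0.01,0.1],[0,0,0],0],[[0,0,0],[0,0,0],0]]}}

```text
time: 11.72
ee_pos: [0.5805, 0.0907, 0.0663]
eef_rot: [0.071, 0.985, -0.085, 0.131]
ft_force: [0.5, 0.5, 3.9]
width: 0.0007
grip_force: 1.6
```

>>> {"op": "move_arm", "data": {"targets": [[[0.03,0.02,0.1],[0,0,0],0],[[0,0,0],[0,0,0],0]]}}

```text
time: 11.98
ee_pos: [0.5807, 0.0909, 0.0658]
eef_rot: [0.071, 0.985, -0.085, 0.131]
ft_force: [-1.1, -0.8, 9.0]
width: 0.0003
grip_force: 4.5
```

>>> {"op": "move_arm", "data": {"targets": [[[0.03,0.02,0.1],[0,0,0],0],[[0,0,0],[0,0,0],0],[[-0.4,-0.2,-1.3],[0,0,0],0],[[-0.8,-0.4,-2.8],[0,0,0],0],[[-0.8,-0.4,-2.8],[0,0,0],0],[[2,0,-4],[0,0,0],0],[[4,0,-2],[0,0,0],0],[[5,0,0],[0,0,0],0],[[5,0,0],[0,0,0],0],[[0,0,0],[0,0,0],0]]}}

```text
time: 13.22
ee_pos: [0.4416, 0.1171, 0.1641]
eef_rot: [0.066, 0.986, -0.091, 0.124]
ft_force: [0.3, 0.3, 1.4]
width: 0.0002
grip_force: 0.0
```

```bash
python3 - <<'E'
from h import *
st()
a=cam('top');b=cam('scene')
p=cv2.resize(a['image'][170:215,260:325],None,fx=6,fy=6,interpolation=2)
q=cv2.resize(b['image'][170:290,280:420],None,fx=2.7,fy=2.7,interpolation=2)
h=max(p.shape[0],q.shape[0]);o=np.zeros((h,p.shape[1]+q.shape[1],3),np.uint8);o[:p.shape[0],:p.shape[1]]=p;o[:q.shape[0],p.shape[1]:]=q
cv2.imwrite('pics/d1.png',o);print(o.shape)
E
```

```text
t 13.22 p [0.4416 0.1171 0.1641] F [0.3 0.3 1.4] w 0.0002 x [-0.961  0.107 -0.256] z [ 0.232 -0.196 -0.953] j [ 0.93 -0.19 -1.36  2.05  0.11  1.01  0.94]
(324, 768, 3)
```

View pics/d1.png

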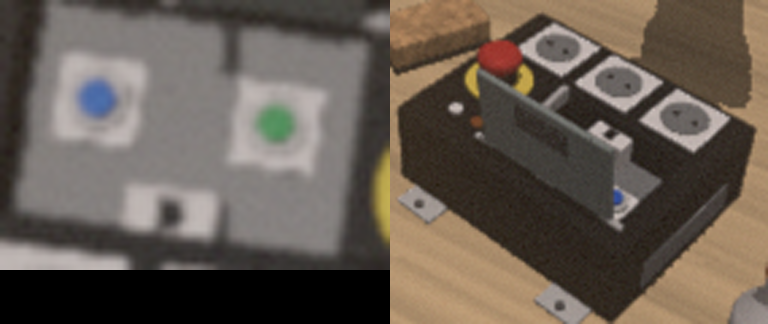

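```bash
python3 - <<'E'
from h import *
for k in range(3):
  c=cam('top');hsv=cv2.cvtColor(c['image'],cv2.COLOR_BGR2HSV)
  for nm,lo,hi in(('green',40,85),('blue',95,130)):
    m=((hsv[...,0]>lo)&(hsv[...,0]<hi)&(hsv[...,1]>90)&(hsv[...,2]>40)).astype(np.uint8)
    m[:165]=0;m[210:]=0;m[:,:260]=0;m[:,325:]=0
    v,u=np.nonzero(m);print(nm,u.mean().round(2),v.mean().round(2),len(u))
for z in(.07,.063): print(proj(c,[.5769,.1033,z]))
st()
E
```

```text
green 305.5 190.29 14
blue 276.0 186.0 21
green 305.5 190.29 14
blue 275.91 185.91 22
green 305.5 190.29 14
blue 276.0 186.0 21
(np.float64(305.54266671860364), np.float64(189.87002620763133))
(np.float64(305.7462785180911), np.float64(190.29344612007117))
t 13.47 p [0.4429 0.1179 0.1633] F [-0.4  0.3  0.1] w 0.0002 x [-0.962  0.109 -0.25 ] z [ 0.227 -0.185 -0.956] j [ 0.92 -0.17 -1.36  2.04  0.12  1.01  0.93]
```

The green blob moved 189.87→190.29, exactly the shift predicted for 7 mm of travel, so the button is home. Next I'll straighten the hand and go over to the rear of the cover.

```bash
python3 - <<'E'
from h import *
e,X=st()
D=np.array([[-.9875,.158,0],[.158,.9875,0],[0,0,-1]]).T
print('rotvec',R.from_matrix(X.T@D).as_rotvec().round(3))
H=np.array([.6197,.1303,.083]); bx=np.array([.9875,-.158,0])
print('after untilt, shifts:')
p0=e
for a,z in((-100,130),(50,125),(50,61)):
    p=H+bx*a/1e3+[0,0,z/1e3]; print(p.round(3),((p-p0)@D*100).round(2)); p0=p
E
```

```text
t 13.47 p [0.4429 0.1179 0.1633] F [-0.4  0.3  0.1] w 0.0002 x [-0.962  0.109 -0.25 ] z [ 0.227 -0.185 -0.956] j [ 0.92 -0.17 -1.36  2.04  0.12  1.01  0.93]
rotvec [-0.153  0.255  0.025]
after untilt, shifts:
[0.521 0.146 0.213] [-7.26  4.01 -4.97]
[0.669 0.122 0.208] [-15.   -0.    0.5]
[0.669 0.122 0.144] [0.  0.  6.4]
```

>>> {"op": "move_arm", "data": {"targets": [[[0,0,-2],[0,0,0],0],[[0,0,0],[-0.08,0.13,0.01],0],[[0,0,0],[-0.073,0.125,0.015],0],[[0,0,-3],[0,0,0],0],[[-3.7,2,0],[0,0,0],0],[[-3.6,2,0],[0,0,0],0],[[0,0,0],[0,0,0],0]]}}

```text
time: 14.35
ee_pos: [0.5054, 0.1478, 0.2115]
eef_rot: [0.076, 0.997, 0.001, -0.004]
ft_force: [-1.3, 0.8, -1.6]
width: 0.0003
grip_force: 0.0
```

```bash
python3 -c "
from h import *
to([.669,.122,.208])"
```

```text
t 14.35 p [0.5054 0.1478 0.2115] F [-1.3  0.8 -1.6] w 0.0003 x [-0.988  0.151  0.007] z [-0.007  0.003 -1.   ] j [ 0.69  0.38 -1.28  1.68  0.36  1.36  0.78]
shift cm [-16.56  -0.07   0.23]
```

>>> {"op": "move_arm", "data": {"targets": [[[-4.2,0,0],[0,0,0],0],[[-4.2,0,0],[0,0,0],0],[[-4.2,0,0],[0,0,0],0],[[-4,0,0],[0,0,0],0],[[0,0,0],[0,0,0],0]]}}

```text
time: 14.98
ee_pos: [0.6698, 0.1182, 0.2112]
eef_rot: [0.079, 0.997, -0.001, -0.002]
ft_force: [-0.7, 1.4, 0.4]
width: 0.0006
grip_force: 0.0
```

```bash
cat > w.py <<'E'
from h import *
e,X=st()
H=np.array([.6197,.1303,.083]); bx=np.array([.9875,-.158,0]); p0=e
for a,z in((50,61),(24,61),(3.7,61.9),(-17.2,56.2),(-34.8,43.7),(-47.1,25.9),(-50.7,15.7),(-55,8.2)):
    p=H+bx*a/1e3+[0,0,z/1e3]; print(a,z,p.round(3),((p-p0)@X*100).round(2)); p0=p
E
python3 w.py
```

```text
t 14.97 p [0.6698 0.1182 0.2112] F [-0.7  1.4  0.4] w 0.0006 x [-0.988  0.157  0.004] z [-0.005 -0.002 -1.   ] j [ 0.41  0.69 -1.07  1.26  0.59  1.52  0.83]
50 61 [0.669 0.122 0.144] [0.11 0.42 6.72]
24 61 [0.643 0.127 0.144] [2.6  0.   0.01]
3.7 61.9 [0.623 0.13  0.145] [ 2.03  0.   -0.08]
-17.2 56.2 [0.603 0.133 0.139] [2.09 0.   0.58]
-34.8 43.7 [0.585 0.136 0.127] [1.75 0.01 1.26]
-47.1 25.9 [0.573 0.138 0.109] [1.22 0.01 1.79]
-50.7 15.7 [0.57  0.138 0.099] [0.36 0.   1.02]
-55 8.2 [0.565 0.139 0.091] [0.43 0.   0.75]
```

Down behind the cover, then the first part of the push.

>>> {"op": "move_arm", "data": {"targets": [[[0.1,0.4,3.4],[0,0,0],0],[[0,0,3.3],[0,0,0],0],[[1.3,0,0],[0,0,0],0],[[1.3,0,0],[0,0,0],0],[[0.5,0,0],[0,0,0],0],[[0.5,0,0],[0,0,0],0],[[0.5,0,0],[0,0,0],0],[[0.5,0,0],[0,0,0],0],[[0.7,0,0.2],[0,0,0],0],[[0.7,0,0.2],[0,0,0],0],[[0.7,0,0.2],[0,0,0],0],[[0,0,0],[0,0,0],0]]}}

```text
time: 16.48
ee_pos: [0.601, 0.1341, 0.1407]
eef_rot: [0.077, 0.997, -0.002, -0.001]
ft_force: [0.1, 0.9, 0.2]
width: 0.0002
grip_force: 0.3
```

```bash
python3 - <<'E'
exec(open('w.py').read())
c=cam('scene');cv2.imwrite('pics/e1.png',cv2.resize(c['image'][130:300,250:460],None,fx=2.67,fy=2.67,interpolation=2))
E
```

```text
t 16.48 p [0.601  0.1341 0.1407] F [0.1 0.9 0.2] w 0.0002 x [-0.988  0.153  0.001] z [-0.002 -0.004 -1.   ] j [ 0.5   0.62 -1.11  1.54  0.57  1.33  0.74]
50 61 [0.669 0.122 0.144] [-6.91 -0.12 -0.33]
24 61 [0.643 0.127 0.144] [2.6  0.01 0.  ]
3.7 61.9 [0.623 0.13  0.145] [ 2.03  0.01 -0.09]
-17.2 56.2 [0.603 0.133 0.139] [2.09 0.01 0.57]
-34.8 43.7 [0.585 0.136 0.127] [1.76 0.01 1.25]
-47.1 25.9 [0.573 0.138 0.109] [1.23 0.01 1.78]
-50.7 15.7 [0.57  0.138 0.099] [0.36 0.01 1.02]
-55 8.2 [0.565 0.139 0.091] [0.43 0.01 0.75]
```

View pics/e1.png

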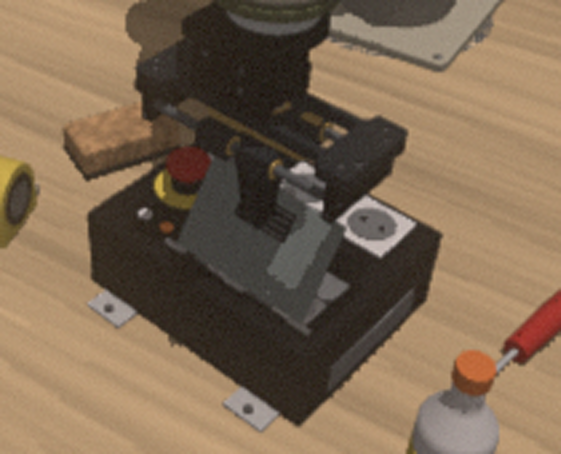

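The cover is folding down ahead of the finger (finger at about px (265,200) in the crop, on the pad). I'll continue the arc and press.

>>> {"op": "move_arm", "data": {"targets": [[[0.55,0,0.45],[0,0,0],0],[[0.55,0,0.45],[0,0,0],0],[[0.5,0,0.5],[0,0,0],0],[[0.4,0,0.6],[0,0,0],0],[[0.4,0,0.6],[0,0,0],0],[[0.4,0,0.6],[0,0,0],0],[[0.2,0,0.5],[0,0,0],0],[[0.2,0,0.5],[0,0,0],0],[[0.3,0,0.4],[0,0,0],0],[[0.3,0,0.3],[0,0,0],0],[[0.2,0,0.2],[0,0,0],0],[[0,0,0],[0,0,0],0]]}}

```text
time: 18.02
ee_pos: [0.5617, 0.1402, 0.0898]
eef_rot: [0.077, 0.997, -0.002, -0.001]
ft_force: [-0.7, 0.2, 1.1]
width: 0.0007
grip_force: 0.5
```

```bash
python3 -c "
from h import *
to([.5585,.1402,.0845])"
```

```text
t 18.02 p [0.5617 0.1402 0.0898] F [-0.7  0.2  1.1] w 0.0007 x [-0.988  0.154  0.001] z [-0.002 -0.004 -1.   ] j [ 0.52  0.61 -1.11  1.69  0.58  1.21  0.69]
shift cm [ 0.32 -0.04  0.54]
```

>>> {"op": "move_arm", "data": {"targets": [[[0.1,0,0.15],[0,0,0],0],[[0.1,0,0.15],[0,0,0],0],[[0.1,0,0.1],[0,0,0],0],[[0,0,0.1],[0,0,0],0],[[0,0,0.1],[0,0,0],0],[[0,0,0],[0,0,0],0]]}}

```text
time: 18.77
ee_pos: [0.5592, 0.1406, 0.085]
eef_rot: [0.077, 0.997, -0.002, -0.0]
ft_force: [-3.4, -2.2, 12.5]
width: 0.0006
grip_force: 6.4
```

At the stop, so a touch more, then release and retreat.

>>> {"op": "move_arm", "data": {"targets": [[[0,0,0.1],[0,0,0],0],[[0,0,0],[0,0,0],0],[[0,0,-0.5],[0,0,0],0],[[0,0,-3],[0,0,0],0],[[0,0,-5],[0,0,0],0],[[3,0,-4],[0,0,0],0],[[5,0,0],[0,0,0],0],[[5,0,0],[0,0,0],0],[[5,0,0],[0,0,0],0],[[0,0,0],[0,0,0],0],[[0,0,0],[0,0,0],0],[[0,0,0],[0,0,0],0],[[0,0,0],[0,0,0],0],[[0,0,0],[0,0,0],0],[[0,0,0],[0,0,0],0],[[0,0,0],[0,0,0],0]]}}

```text
time: 20.78
ee_pos: [0.4005, 0.1624, 0.207]
eef_rot: [0.075, 0.997, -0.008, -0.009]
ft_force: [0.5, -1.1, 0.2]
width: 0.0003
grip_force: 0.0
```

```bash
python3 - <<'E'
from h import *
st()
a=cam('top');b=cam('scene')
p=cv2.resize(a['image'][140:270,220:380],None,fx=2.5,fy=2.5,interpolation=2)
q=cv2.resize(b['image'][130:300,250:460],None,fx=1.9,fy=1.9,interpolation=2)[:325]
o=np.hstack([p,cv2.copyMakeBorder(q,0,325-q.shape[0],0,0,0)]);cv2.imwrite('pics/f1.png',o)
E
```

```text
t 20.77 p [0.4005 0.1624 0.207 ] F [ 0.5 -1.1  0.2] w 0.0003 x [-0.989  0.15   0.016] z [-0.018 -0.015 -1.   ] j [ 0.94 -0.06 -1.36  1.89 -0.05  1.29  1.02]
```

View pics/f1.png

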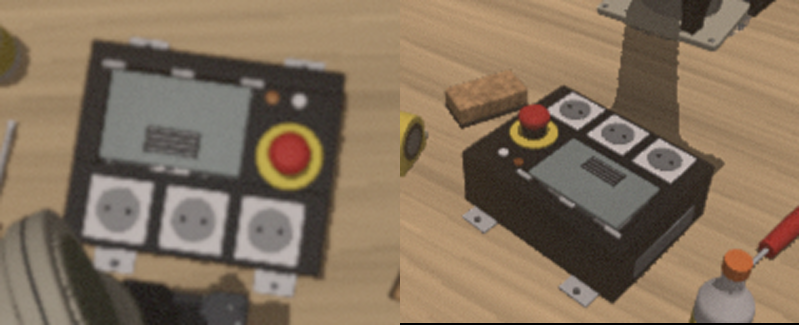

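The cover is latched flat (pad at about (172,140) in the crop), it stayed down after release, and the arm is clear.

```bash
python3 -c "
from bench import r
print(r.close_job())"
```

```text
the job is handed in; nothing more can be done
None
```

The job is handed in: I popped the cover open, pressed the green reset button home and latched the cover shut again, leaving the test button, emergency stop and loose items untouched, with the arm clear at 20.8 s.

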